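# Show the square hand stamp to the inspection camera

## Task

Check the engraved face of the square hand stamp at the inspection camera: first slide the shallow steel dish along the bench, without lifting it, into the painted ring in front of the camera, so that it can catch what drops. Then draw the square-footed stamp out of its holder and hold it up in the air with its engraved face square to the lens, centred on it and about 10 cm away, without touching the camera. Leave the round stamp, foil roll and bottle where they are, and finish while still holding the stamp still in front of the lens.

Things in the scene. Friction and masses are not known exactly. Their poses are not given: they have to be found in the camera images.
- station: Fixed inspection station. Its origin is the centre of the thin black ring (154 mm diameter, flat on the bench surface, only paint) into which the dish goes. x points from the ring to the camera, z up. The camera foot (100 x 110 x 14 mm) starts 115 mm from the ring centre along +x; the camera head overhangs it, its lowest front edge 93 mm from the ring centre along +x and 75 mm above the bench.
- camera: Grey camera head, 70 x 70 x 60 mm, fixed on the station and looking up at a slant towards the robot's side. Origin: centre of the front face of its round lens (62 mm ring with small white lights), 120 mm from the ring centre along station x and 100 mm above the bench. z points out of the lens along the line of sight (40 degrees off vertical, leaning towards station -x), y is level, the body lies at negative z.
- dish: Loose shallow round steel dish with a dark rubber floor, 120 mm across the rim, 22 mm high, wall 4 mm, inner floor 5 mm above the bench; 250 g nominal. Origin: centre of its underside, z up. Starts on the bench to one side of the ring.
- holder: Fixed wooden holder block 80 x 180 x 40 mm (x, y, z), origin at the centre of its underside. Two pockets 37 x 37 mm, 25 mm deep, at y = -45 and +45 mm; one stamp stands in each, face down. Which stamp is in which pocket varies.
- square_stamp: Hand stamp with a square aluminium foot 34 x 34 x 30 mm whose underside is the engraved face, a thin steel neck (16 mm diameter, up to 45 mm) and a black square handle 24 x 24 mm from 45 to 115 mm above the face. Origin: centre of the engraved face; z runs from the face up the handle (so the face looks along -z). Handle sides are square to x and y. 150 g nominal, centre of mass about 40 mm above the face.
- round_stamp: The other hand stamp, to be left in its pocket: round aluminium foot 34 mm across, thin rod and a black ball 32 mm across, 104 mm high in all. Origin: centre of its underside.
- foil_roll: Bystander: upright bare metallic foil roll, 60 mm diameter, 60 mm high. Origin: centre of its underside.
- bottle: Bystander: small white bottle, 50 mm diameter, 120 mm high. Origin: centre of its underside.

How it is judged:
On the way, in this order (a step that is already met when the one before it is completed fails the run):
1. the dish lies in the painted ring, its centre within 20 mm of the ring's centre, at rest, while the stamp is still in its pocket (horizontal distance between dish and station below 0.02 m and linear speed of dish below 0.02 m/s and z of square_stamp in the frame of holder below 0.03 m), for 0.2 s.
2. the square stamp has been drawn clear of its holder, held by the fingers (z of square_stamp in the frame of holder above 0.06 m and contact force between the fingers and square_stamp above 1 N), for 0.2 s.
At the end, for the whole second after the job is handed in: Square stamp held still in the air by the fingers, touching nothing else, its face towards the lens: axis within 0.22 rad of the line of sight, face centre within 30 mm of it in camera x and y, 60 to 150 mm away, over 100 mm high. Dish flat, centred in the ring within 20 mm (horizontal distance between dish and station below 0.02 m and height (world z) of dish below 0.01 m and angle between dish's own z axis and vertical below 0.1 rad and x of square_stamp in the frame of camera between -0.03 and 0.03 m and y of square_stamp in the frame of camera between -0.03 and 0.03 m and z of square_stamp in the frame of camera between 0.06 and 0.15 m and angle between the z axis of square_stamp and the z axis of camera, either way round below 0.22 rad and angle between square_stamp's own z axis and vertical below 1.2 rad and height (world z) of square_stamp above 0.1 m and contact force between the fingers and square_stamp above 1 N and linear speed of square_stamp below 0.03 m/s and angular speed of square_stamp below 0.2 rad/s and contact force between square_stamp and holder below 0.1 N and contact force between square_stamp and station below 0.1 N and contact force between square_stamp and dish below 0.1 N and contact force between square_stamp and round_stamp below 0.1 N and contact force between square_stamp and foil_roll below 0.1 N and contact force between square_stamp and bottle below 0.1 N); the arm keeps its last pose, push and grip.
It fails at once if the dish is lifted off the bench (over 15 mm) (height (world z) of dish above 0.015 m).
It fails at once if the stamp knocks against the camera station (over 1 N) (contact force between square_stamp and station above 1 N).
It fails at once if the robot knocks against the camera station (over 2 N) (contact force between any of the arm, the fingers and station above 2 N).
It fails at once if the round stamp, foil roll or bottle is moved more than 30 mm (distance of any of round_stamp, foil_roll, bottle from where it was at the start of the episode above 0.03 m).
It also fails if it takes over 58 s, if anything falls off the work surface, if the arm or the gripper's body presses on something with over 40 N, if the wrist force passes 120 N, or if a joint passes its speed limit or range.

## Robot

A 7-joint arm with a two-finger parallel gripper is mounted at the origin on the work surface. World frame = base frame: x ahead of the robot, y to its left, z up, the work surface at z = 0. Lengths are in m, angles in rad, forces in N, time in s.
With the tool pointing down it reaches from about 0.425 to 0.875 m from the base axis. Payload 4.7 kg.
Tool frame: the origin (TCP) lies midway between the tips of the shut fingers; the grasp point (between the pads) lies 19 mm behind it; z points along the fingers, x is the direction in which the jaws open and shut, and the axes are right-handed (so a half turn about z gives the same grasp; the last joint's range is limited). The gripper opens to 87 mm and grips with 3 to 60 N. Pads are 19 mm wide; open, the fingers measure 117 mm over their backs; the gripper's body (75 mm by 190 mm) begins 51 mm behind the grasp point.
Start: joints at [1.201, 0.321, -0.07, 1.45, 0.023, 1.371, -0.057], TCP at [0.243, -0.603, 0.223] pointing down, gripper open.
Joint ranges: [-2.86, 2.86], [-0.3, 2.09], [-1.38, 1.24], [0.06, 2.45], [-1.56, 4.7], [0.09, 2.05], [-2.69, 2.69]. Speed limits (rad/s): [2.57, 2.57, 3.14, 3.14, 3.14, 3.14, 3.14].

## Interface

Orientations are given as a rotation vector (axis times angle).
In Python, from bench import get_state, eyes, ticket gives the robot as it stands.
- The arm moves only by the tool carry_out, never from a script. Its argument "motion" is a list of rows, each a list of 2 entries, a list of its own where there are three numbers: the shift along the world's x, y, z in m, then the turn about the world's z in rad. A call has 1 to 20 rows; each row is the pose to reach, as a shift and turn from the pose commanded when the call began; what a row does not reach only later rows make up. A row lasts 1/10 s, in which the tool goes at most 50 mm and 8.59 degrees, less where a joint would pass 70% of its speed; a pose out of reach is approached as far as the arm can. A call with a gripper value outside its range is refused whole. "grip" is the gripper command: -1 is fully open, 1 is shut, values between are in proportion, set as the call begins (left out, the last holds). The fingers move at their own pace and stop on an object; "squeeze" is the grip in N (left out, the last holds). Time passes only in rows, so rows that repeat a pose let the fingers close. It gives the time, the measured TCP pose, the force and the opening at its end, in the units of the state.
- get_state(): the state, without advancing time (a new reading comes with each control period).
- eyes.get_image(name): name is "scene" or "side" or "wrist"; returns a dict with "pixels" (400x640x3 uint8, blue, green, red), "mtx" (3x3 intrinsics, pixels), "dist_coeffs" ([k1, k2, p1, p2, k3] as OpenCV has them; the pictures are not rectified), "extrinsics" (4x4, takes a point from camera to world coordinates). Camera axes: x right, y down, z forward; pixel columns grow to the right and rows downward; lengths in m; the calibration is good to about 2 mm. A picture is of the moment at which its call begins. There is no depth.
- ticket.close_job(): hands the job in, once; it reports no verdict.
The state is a dict: "time": time; "joint_positions": joint angles; "qd": joint speeds; "joint_torque": joint torques, N m; "position": TCP position; "tool_rot": TCP orientation; "ft_force": force on the tool from outside, world axes, zero at the start; "torque": the same for the moment, N m; "grip_width": opening from 0.0 (shut) to 1.0 (fully open).
Only numpy, scipy, OpenCV 4.12 (cv2) and the standard library are available. Lean on these libraries where they do the work, as an engineer would, in place of code of your own. Each camera call takes 0.05 s, during which the arm holds its last target. There are 200 camera calls.

## Working session

There is one attempt and no reset: what is moved stays moved. The work goes in short steps, Python scripts to look and compute and a tool call to move; the robot and the scene stay as the last step left them, time stands still between calls to the robot, and variables do not carry over. Pictures are saved under pics/ and viewed, about 8 in all and at most 12, crops included, and the job is handed in when it is done.

Besides the shell and the picture viewer there is one more tool, called after ">>>" by a JSON object that holds its "op" and its "data". carry_out: Moves the arm, as the interface text tells. Its arguments: {"type":"object","properties":{"motion":{"type":"array","items":{"type":"array"}},"grip":{"type":"number"},"squeeze":{"type":"number"}},"required":["motion"]}

```bash
mkdir -p pics; ls; python3 - <<'E'
from bench import get_state, eyes
import cv2,numpy as np
s=get_state()
for k in s: print(k,np.round(s[k],3))
for n in ["scene","side","wrist"]:
    d=eyes.get_image(n); cv2.imwrite(f"pics/a_{n}.png",d["pixels"])
    np.savez(f"pics/a_{n}.npz",**d)
    print(n,np.round(d["mtx"],1).tolist(),d["dist_coeffs"],np.round(d["extrinsics"],3).tolist())
E
```

```text
pics
time 0.0
joint_positions [ 1.201  0.322 -0.07   1.452  0.023  1.371 -0.057]
qd [-0.001 -0.     0.001  0.002  0.001 -0.001 -0.   ]
joint_torque [-1.0000e-03 -4.9129e+01 -4.0400e-01 -3.1253e+01 -6.4000e-02  4.4000e-02
  0.0000e+00]
position [ 0.243 -0.602  0.221]
tool_rot [-2.604  1.756  0.003]
ft_force [-0.208  0.966  0.385]
torque [ 0.003  0.004 -0.02 ]
grip_width 0.998
scene [[511.9, 0.0, 304.5], [0.0, 511.9, 199.2], [0.0, 0.0, 1.0]] [-0.14488676  0.          0.          0.          0.        ] [[-0.605, 0.526, -0.598, 1.211], [0.796, 0.379, -0.471, 0.492], [-0.021, -0.761, -0.648, 0.774], [0.0, 0.0, 0.0, 1.0]]
side [[389.7, 0.0, 326.8], [0.0, 389.7, 194.0], [0.0, 0.0, 1.0]] [-0.00164447  0.          0.          0.          0.        ] [[0.911, -0.273, 0.309, 0.301], [-0.412, -0.63, 0.658, -0.548], [0.015, -0.727, -0.687, 0.666], [0.0, 0.0, 0.0, 1.0]]
wrist [[333.6, 0.0, 321.7], [0.0, 333.6, 202.6], [0.0, 0.0, 1.0]] [-0.03821221  0.          0.          0.          0.        ] [[0.374, -0.9, -0.224, 0.304], [-0.928, -0.363, -0.09, -0.579], [-0.001, 0.242, -0.97, 0.384], [0.0, 0.0, 0.0, 1.0]]
```

View pics/a_scene.png

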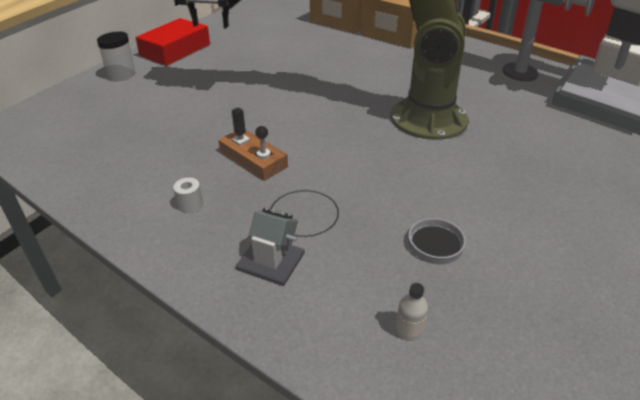

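View pics/a_side.png

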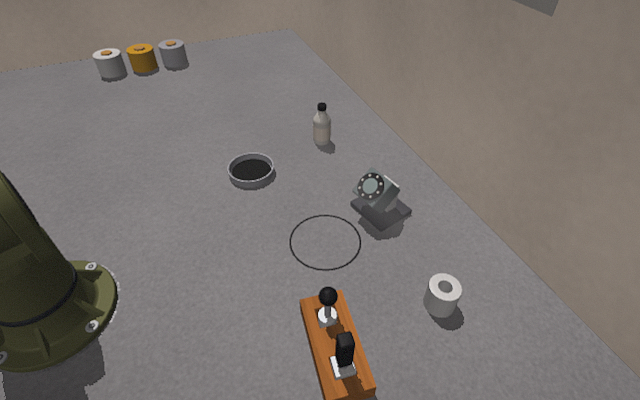

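Scene: ring at (305,213), dish (436,240), square stamp in the far pocket (240,122). Side: ring (325,242), dish (251,170), lens (371,185), square handle (344,350), holder at the bottom. Next I measure these.

```bash
cat > h.py <<'E'
import cv2,numpy as np
from scipy.optimize import least_squares
def load(n): return dict(np.load(f"pics/{n}.npz"))
def cast(d,uv,z):
    p=cv2.undistortPoints(np.array(uv,float).reshape(-1,1,2),d["mtx"],d["dist_coeffs"]).reshape(-1,2)
    E=d["extrinsics"]; r=np.c_[p,np.ones(len(p))]@E[:3,:3].T; c=E[:3,3]
    return c+r*((z-c[2])/r[:,2])[:,None]
def circ(P):
    f=lambda q:np.hypot(P[:,0]-q[0],P[:,1]-q[1])-q[2]
    r=least_squares(f,[*P[:,:2].mean(0),.07],loss="soft_l1",f_scale=.002)
    return r.x,np.std(f(r.x))
def proj(d,P):
    M=np.linalg.inv(d["extrinsics"])
    return cv2.projectPoints(np.array(P,float).reshape(-1,1,3),cv2.Rodrigues(M[:3,:3])[0],M[:3,3],d["mtx"],d["dist_coeffs"])[0].reshape(-1,2)
E
python3 - <<'E'
from h import *
for n,rb,db in [("side",(285,208,350,275),(222,148,280,192)),("scene",(296,184,345,240),(402,214,470,266))]:
    d=load("a_"+n); g=d["pixels"].max(2).astype(int)
    x0,y0,x1,y1=rb; ys,xs=np.nonzero(g[y0:y1,x0:x1]<60)
    P=cast(d,np.c_[xs+x0,ys+y0],0); q,s=circ(P); print(n,"ring",len(xs),np.round(q,4),s)
    x0,y0,x1,y1=db; sub=g[y0:y1,x0:x1]
    m=((sub<55)).astype(np.uint8); c=max(cv2.findContours(m,0,1)[0],key=cv2.contourArea)
    c=c.reshape(-1,2)+[x0,y0]; e=cv2.fitEllipse(c); print("dish dark",e)
    hi=c[c[:,1]>e[0][1]+2]   # near edge: hidden by near rim inner edge z=.022 r=.056
    P=cast(d,hi,.022); q,s=circ(P); print(" dish near rim",np.round(q,4),s)
    hsv=cv2.cvtColor(d["pixels"],cv2.COLOR_BGR2HSV)
    if n=="side": print("lens",np.round(cast(d,[[370.5,185.5]],.1),3))
    m=((hsv[...,0]<18)&(hsv[...,1]>110)).astype(np.uint8)
    cs=[k for k in cv2.findContours(m,0,1)[0] if cv2.contourArea(k)>200]
    for k in cs: 
        b=cv2.boundingRect(k)
        if b[1]>100: print("wood",b,cv2.approxPolyDP(cv2.convexHull(k),3,True).reshape(-1,2).tolist())
a=cv2.resize(load("a_side")["pixels"][270:400,280:480],None,fx=3,fy=3,interpolation=2)
b=cv2.resize(load("a_scene")["pixels"][95:185,205:305],None,fx=4,fy=4,interpolation=2)
o=np.zeros((760,600,3),np.uint8);o[:390]=a;o[400:760,:400]=b; cv2.imwrite("pics/b.png",cv2.resize(o,None,fx=.78,fy=.78))
E
```

```text
side ring 116 [ 0.535  -0.045   0.0773] 0.0006238372290740144
dish dark ((250.54164123535156, 169.31399536132812), (19.39272117614746, 37.6868896484375), 82.73748779296875)
 dish near rim [0.4525 0.2446 0.0529] 0.0010231588866845105
lens [[ 0.653 -0.02   0.1  ]]
wood (300, 290, 76, 110) [[300, 299], [341, 290], [375, 384], [372, 396], [324, 399]]Traceback (most recent call last):
  File "<stdin>", line 5, in <module>
  File "h.py", line 5, in cast
    p=cv2.undistortPoints(np.array(uv,float).reshape(-1,1,2),d["mtx"],d["dist_coeffs"]).reshape(-1,2)
      ~~~~~~~~~~~~~~~~~~~^^^^^^^^^^^^^^^^^^^^^^^^^^^^^^^^^^^^^^^^^^^^^^^^^^^^^^^^^^^^^^
cv2.error: OpenCV(4.12.0) /io/opencv/modules/calib3d/src/undistort.dispatch.cpp:347: error: (-215:Assertion failed) CV_IS_MAT(_src) && CV_IS_MAT(_dst) && (_src->rows == 1 || _src->cols == 1) && (_dst->rows == 1 || _dst->cols == 1) && _src->cols + _src->rows - 1 == _dst->rows + _dst->cols - 1 && (CV_MAT_TYPE(_src->type) == CV_32FC2 || CV_MAT_TYPE(_src->type) == CV_64FC2) && (CV_MAT_TYPE(_dst->type) == CV_32FC2 || CV_MAT_TYPE(_dst->type) == CV_64FC2) in function 'cvUndistortPointsInternal'
```

```bash
python3 - <<'E'
from h import *
d=load("a_scene"); g=d["pixels"].max(2); 
bh=cv2.morphologyEx(g,cv2.MORPH_BLACKHAT,np.ones((9,9)))
x0,y0,x1,y1=300,184,345,242; ys,xs=np.nonzero(bh[y0:y1,x0:x1]>25)
q,s=circ(cast(d,np.c_[xs+x0,ys+y0],0)); print("ring",len(xs),np.round(q,4),s)
x0,y0,x1,y1=402,214,470,266; sub=g[y0:y1,x0:x1]; print(sub[26,::4],sub[::3,34])
m=(sub<70).astype(np.uint8); c=max(cv2.findContours(m,0,1)[0],key=cv2.contourArea).reshape(-1,2)+[x0,y0]
e=cv2.fitEllipse(c); print(e); hi=c[c[:,1]>e[0][1]+2]
q,s=circ(cast(d,hi,.022)); print("dish",np.round(q,4),s)
hsv=cv2.cvtColor(d["pixels"],cv2.COLOR_BGR2HSV)
m=((hsv[...,0]<18)&(hsv[...,1]>110)).astype(np.uint8)
for k in cv2.findContours(m,0,1)[0]:
    b=cv2.boundingRect(k)
    if b[1]>100 and cv2.contourArea(k)>200: print("wood",b,cv2.approxPolyDP(cv2.convexHull(k),3,True).reshape(-1,2).tolist())
s=load("a_side")
print(cast(s,[[300,299],[341,290],[375,384]],.04))
a=cv2.resize(s["pixels"][270:400,280:480],None,fx=3,fy=3,interpolation=2)
b=cv2.resize(d["pixels"][95:185,205:305],None,fx=4,fy=4,interpolation=2)
o=np.zeros((760,600,3),np.uint8);o[:390]=a;o[400:760,:400]=b; cv2.imwrite("pics/b.png",cv2.resize(o,None,fx=.78,fy=.78))
E
```

```text
ring 183 [ 0.5342 -0.0451  0.0768] 0.0015543005042317583
[123  78 133  56  56  57  54  56  56  56  55  56  56  55  60  77 136] [132 134 104  95  88  56  55  56  56  56  55  56  55  57 108  81  84 123]
((436.5293884277344, 240.94683837890625), (26.9078369140625, 46.66195297241211), 100.71236419677734)
dish [0.4542 0.2436 0.0504] 0.0009264106362126065
wood (219, 131, 68, 48) [[219, 139], [247, 131], [284, 153], [286, 165], [264, 178]]
[[ 0.42309885 -0.18259618  0.04      ]
 [ 0.49957185 -0.19568952  0.04      ]
 [ 0.47438356 -0.3680138   0.04      ]]
```

View pics/b.png

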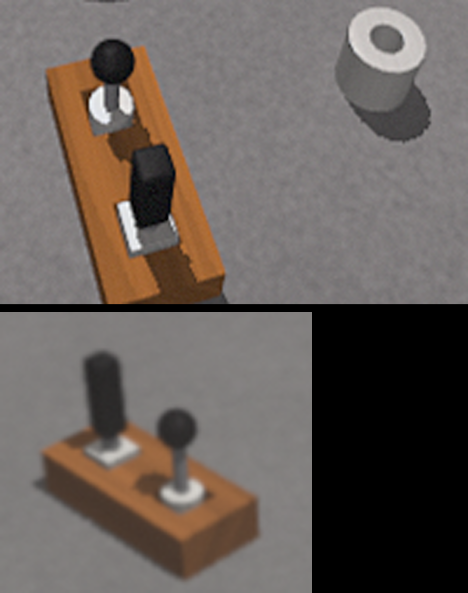

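Ring ≈ (0.535,-0.045) with station yaw ≈ 0.21. Dish ≈ (0.452,0.244). Holder yaw ≈ -0.155, with the square stamp in its -y pocket ≈ (0.44,-0.322).

The tool can only point down. So I plan to draw the stamp, then press its foot against the holder's side so it pivots 40° in the grip.

The dish comes first: move over it with the fingers part open, then spread them inside the rim to slide it.

>>> {"op": "carry_out", "data": {"motion": [[[0.04,0.03,0],0],[[0.08,0.06,0],0],[[0.12,0.09,0],0],[[0.16,0.12,0],0],[[0.19,0.16,0],0],[[0.22,0.2,0],0],[[0.24,0.245,0],0],[[0.26,0.29,0],-0.05],[[0.27,0.335,0],-0.1],[[0.275,0.38,0],-0.105],[[0.28,0.425,0],-0.105],[[0.28,0.47,0],-0.105],[[0.28,0.52,0],-0.105],[[0.28,0.57,0],-0.105],[[0.275,0.615,0],-0.105],[[0.27,0.66,0],-0.105],[[0.26,0.705,0],-0.105],[[0.245,0.75,0],-0.105],[[0.23,0.8,0],-0.105],[[0.209,0.847,0],-0.105]], "grip": -0.38, "squeeze": 15}}

```text
time: 2.15
position: [0.4532, 0.2426, 0.2226]
tool_rot: [-2.508, 1.892, -0.0]
ft_force: [1.8, 0.8, -0.6]
grip_width: 0.691
```

>>> {"op": "carry_out", "data": {"motion": [[[0,0,-0.04],0],[[0,0,-0.08],0],[[0,0,-0.12],0],[[0,0,-0.12],0],[[0,0,-0.12],0]]}}

```text
time: 2.65
position: [0.4537, 0.241, 0.1029]
tool_rot: [2.508, -1.891, -0.002]
ft_force: [0.9, -0.0, 1.0]
grip_width: 0.691
```

```bash
python3 - <<'E'
from bench import get_state, eyes
import cv2,numpy as np
s=get_state(); print(s["time"],s["position"],s["tool_rot"],s["grip_width"],np.round(s["joint_positions"],2))
o=[]
for n,(x,y) in {"side":(130,50),"scene":(330,80)}.items():
    d=eyes.get_image(n); np.savez(f"pics/c_{n}.npz",**d); o.append(cv2.resize(d["pixels"][y:y+200,x:x+240],None,fx=1.65,fy=1.65))
cv2.imwrite("pics/c.png",np.hstack(o))
E
```

```text
2.65 [0.45366102 0.2409718  0.10289647] [ 2.50817039e+00 -1.89058244e+00 -1.53471567e-03] 0.6909565996343953 [ 0.14  0.19 -0.73  1.91  0.14  1.09 -1.95]
```

View pics/c.png

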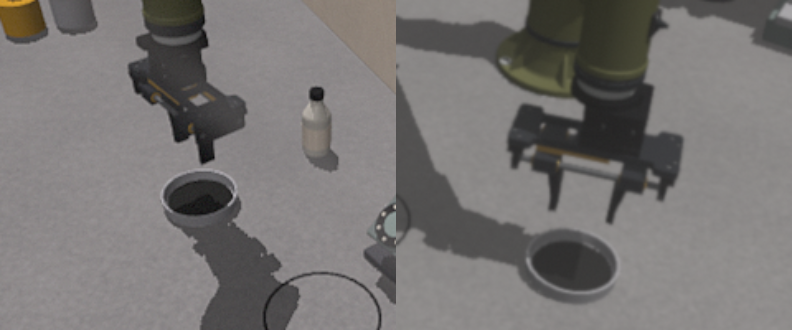

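The gripper body's long side runs along the jaw axis, so its short side will face the camera. I descend and spread the fingers in the dish.

>>> {"op": "carry_out", "data": {"motion": [[[0,0.002,-0.04],0],[[0,0.002,-0.07],0],[[0,0.002,-0.08],0],[[0,0.002,-0.086],0],[[0,0.002,-0.09],0],[[0,0.002,-0.09],0],[[0,0.002,-0.09],0]]}}

```text
time: 3.45
position: [0.4548, 0.2433, 0.0138]
tool_rot: [-2.507, 1.89, -0.002]
ft_force: [-0.2, 0.3, 0.8]
grip_width: 0.69
```

>>> {"op": "carry_out", "data": {"motion": [[[0,0,0],0],[[0,0,0],0],[[0,0,0],0],[[0,0,0],0],[[0,0,0],0],[[0,0,0],0]], "grip": -1}}

```text
time: 4.05
position: [0.4538, 0.2429, 0.0125]
tool_rot: [2.508, -1.891, 0.0]
ft_force: [-0.9, 0.8, -0.1]
grip_width: 0.995
```

>>> {"op": "carry_out", "data": {"motion": [[[0.002,-0.008,0],0],[[0.006,-0.02,0],0],[[0.011,-0.038,0],0],[[0.017,-0.06,0],0],[[0.023,-0.082,0],0],[[0.029,-0.104,0],0],[[0.036,-0.126,0],0],[[0.042,-0.148,0],0],[[0.048,-0.17,0],0],[[0.054,-0.192,0],0],[[0.06,-0.214,0],0],[[0.066,-0.236,0],0],[[0.072,-0.255,0],0],[[0.076,-0.27,0],0],[[0.079,-0.28,0],0],[[0.081,-0.287,0],0],[[0.082,-0.291,0],0],[[0.082,-0.291,0],0]]}}

```text
time: 5.85
position: [0.5359, -0.0485, 0.0125]
tool_rot: [2.508, -1.891, 0.0]
ft_force: [-0.1, 0.0, 0.6]
grip_width: 0.996
```

```bash
python3 - <<'E'
from bench import get_state, eyes
import cv2,numpy as np
s=get_state(); print(s["time"],s["position"],s["ft_force"])
o=[]
for n,(x,y) in {"side":(210,110),"scene":(190,90)}.items():
    d=eyes.get_image(n); np.savez(f"pics/d_{n}.npz",**d); o.append(cv2.resize(d["pixels"][y:y+200,x:x+240],None,fx=1.65,fy=1.65))
cv2.imwrite("pics/d.png",np.hstack(o))
E
```

```text
5.85 [ 0.53587519 -0.04846113  0.01252772] [-0.10072302  0.00293662  0.57049856]
```

View pics/d.png

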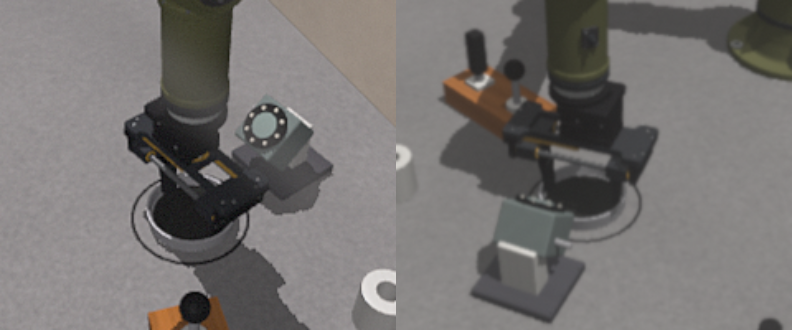

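>>> {"op": "carry_out", "data": {"motion": [[[0,0,0],0],[[0,0,0],0],[[0,0,0.01],0],[[0,0,0.03],0],[[0,0,0.07],0],[[0,0,0.12],0],[[0,0,0.17],0],[[0,0,0.21],0],[[-0.01,-0.04,0.23],-0.07],[[-0.03,-0.085,0.23],-0.17],[[-0.045,-0.13,0.23],-0.27],[[-0.06,-0.175,0.23],-0.35],[[-0.075,-0.22,0.23],-0.42],[[-0.09,-0.26,0.23],-0.42],[[-0.096,-0.275,0.22],-0.42],[[-0.096,-0.275,0.22],-0.42]], "grip": -0.6}}

```text
time: 7.55
position: [0.4376, -0.3253, 0.2316]
tool_rot: [2.052, -2.377, -0.003]
ft_force: [-0.0, 0.8, -0.6]
grip_width: 0.798
```

```bash
python3 - <<'E'
from bench import get_state, eyes
from h import *
s=get_state(); print(s["time"],s["position"],s["ft_force"],s["tool_rot"])
R=cv2.Rodrigues(s["tool_rot"])[0]; print("jaw yaw",np.arctan2(R[1,0],R[0,0]))
o=[]
for n,(x,y) in {"side":(210,170),"scene":(190,90)}.items():
    d=eyes.get_image(n); np.savez(f"pics/e_{n}.npz",**d); im=d["pixels"].copy(); g=im.max(2)
    c0=proj(d,[[.535,-.045,.01]])[0].astype(int)
    x0,y0=c0-[45,38]; sub=g[y0:y0+76,x0:x0+90]
    # dark rubber floor blob
    cs=cv2.findContours((sub<65).astype(np.uint8),0,1)[0]
    c=max(cs,key=cv2.contourArea).reshape(-1,2)+[x0,y0]; e=cv2.fitEllipse(c); print(n,"dark",e)
    hi=c[c[:,1]>e[0][1]+2]; P=cast(d,hi,.022)
    f=lambda q:np.hypot(P[:,0]-q[0],P[:,1]-q[1])-.056
    print(" dish",least_squares(f,[.53,-.05],loss="soft_l1",f_scale=.002).x, circ(P))
    th=np.linspace(0,6.28,60)
    for r,z,col in((.077,0,(0,255,0)),(.06,.022,(0,0,255))):
        for p in proj(d,np.c_[.535+r*np.cos(th),-.045+r*np.sin(th),z+0*th]): im[int(p[1]+.5),int(p[0]+.5)]=col
    o.append(cv2.resize(im[y:y+200,x:x+240],None,fx=1.65,fy=1.65))
cv2.imwrite("pics/e.png",np.hstack(o))
# handle: black blob, two views (first pictures)
import scipy.ndimage as nd
for n,b in {"side":(332,328,358,368),"scene":(229,104,250,140)}.items():
    d=load("a_"+n); x0,y0,x1,y1=b; m=d["pixels"][y0:y1,x0:x1].max(2)<50
    l,k=nd.label(m); m=l==1+np.argmax(nd.sum(m,l,range(1,k+1))); ys,xs=np.nonzero(m)
    print(n,"handle px",xs.min()+x0,xs.max()+x0,ys.min()+y0,ys.max()+y0,"mean",xs.mean()+x0,ys.mean()+y0, cast(d,[[xs.mean()+x0,ys.mean()+y0]],.095).round(4))
for z in (.015+.045,.13): print(z,[proj(load("a_"+n),[[.4405,-.3225,z]]).round(1).tolist() for n in("side","scene")])
E
```

```text
7.55 [ 0.43760652 -0.32528214  0.23156284] [-0.01115647  0.75192691 -0.63268676] [ 2.05245655 -2.37709346 -0.00295322]
jaw yaw -1.7171130380777035
side dark ((336.7880554199219, 234.32974243164062), (60.3994140625, 80.11517333984375), 135.98348999023438)
 dish [ 0.55254242 -0.09181243] (array([ 0.55321758, -0.0897379 ,  0.05766846]), np.float64(0.012413226025724223))
scene dark ((298.81512451171875, 208.54129028320312), (20.96764373779297, 58.70676803588867), 90.3550033569336)
 dish [ 0.53786949 -0.05709406] (array([ 0.46161157, -0.10217594,  0.13671587]), np.float64(0.00467150744658304))
side handle px 336 354 332 367 mean 344.79295154185024 351.147577092511 [[ 0.4411 -0.3241  0.095 ]]
scene handle px 233 243 111 134 mean 238.26732673267327 121.93069306930693 [[ 0.444  -0.3181  0.095 ]]
0.06 [[[342.9, 360.5]], [[239.3, 132.5]]]
0.13 [[[345.0, 339.3]], [[236.5, 108.8]]]
```

View pics/e.png

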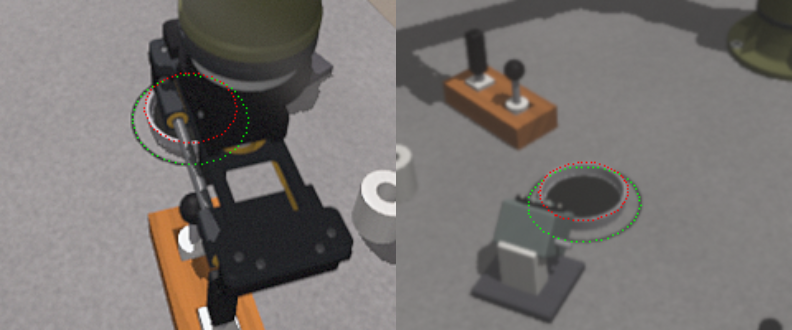

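The dish sits inside the painted ring, about 5 mm or less off by eye (scene crop: rim close to the red prediction). I descend on the handle and grip it.

>>> {"op": "carry_out", "data": {"motion": [[[0.004,0.003,0],0],[[0.004,0.003,-0.03],0],[[0.004,0.003,-0.07],0],[[0.004,0.003,-0.1],0],[[0.004,0.003,-0.125],0],[[0.004,0.003,-0.145],0],[[0.004,0.003,-0.155],0],[[0.004,0.003,-0.155],0],[[0.004,0.003,-0.155],0]], "grip": -1}}

```text
time: 8.55
position: [0.4451, -0.3196, 0.0786]
tool_rot: [-2.061, 2.371, -0.002]
ft_force: [-0.1, 0.3, -0.7]
grip_width: 0.999
```

>>> {"op": "carry_out", "data": {"motion": [[[0,0,0],0],[[0,0,0],0],[[0,0,0],0],[[0,0,0],0],[[0,0,0],0],[[0,0,0],0],[[0,0,0],0],[[0,0,0],0],[[0,0,0],0],[[0,0,0],0]], "grip": 1, "squeeze": 20}}

```text
time: 9.55
position: [0.4436, -0.3208, 0.0774]
tool_rot: [2.058, -2.372, 0.001]
ft_force: [0.2, -1.5, -2.7]
grip_width: 0.277
```

Gripped (24 mm opening). Now I lift it clear and hold for a moment, then move beside the holder's +x face.

>>> {"op": "carry_out", "data": {"motion": [[[0,0,0.01],0],[[0,0,0.025],0],[[0,0,0.045],0],[[0,0,0.07],0],[[0,0,0.09],0],[[0,0,0.09],0],[[0,0,0.09],0],[[0,0,0.09],0],[[0.02,-0.003,0.09],0],[[0.045,-0.007,0.09],0],[[0.07,-0.011,0.09],0],[[0.081,-0.013,0.09],0],[[0.081,-0.013,0.06],0],[[0.081,-0.013,0.03],0],[[0.081,-0.013,0.012],0],[[0.081,-0.013,0.007],0],[[0.081,-0.013,0.007],0]]}}

```text
time: 11.25
position: [0.5237, -0.3327, 0.0834]
tool_rot: [2.058, -2.372, -0.004]
ft_force: [0.0, 0.7, -1.0]
grip_width: 0.275
```

```bash
python3 - <<'E'
from bench import get_state, eyes
from h import *
s=get_state(); print(s["time"],s["position"],s["ft_force"],s["grip_width"])
o=[]
for n,(x,y) in {"side":(270,200),"scene":(170,60)}.items():
    d=eyes.get_image(n); np.savez(f"pics/f_{n}.npz",**d); o.append(cv2.resize(d["pixels"][y:y+200,x:x+200],None,fx=1.9,fy=1.9))
cv2.imwrite("pics/f.png",np.hstack(o))
E
```

```text
11.25 [ 0.52371498 -0.33268045  0.08336062] [ 0.04228583  0.67869425 -0.98941193] 0.27527536377983314
```

View pics/f.png

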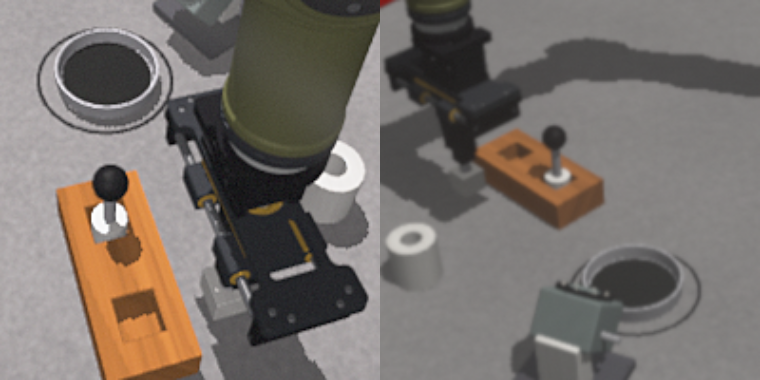

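Stamp held clear beside the holder's long face (side crop foot at ~(222,290)), and the dish is seen in the ring. Now I push towards the holder so the foot pivots.

>>> {"op": "carry_out", "data": {"motion": [[[-0.008,0.0012,0],0],[[-0.016,0.0025,0],0],[[-0.021,0.0032,0],0],[[-0.026,0.004,0],0],[[-0.031,0.0048,0],0],[[-0.036,0.0056,0],0],[[-0.041,0.0063,0],0],[[-0.046,0.0071,0],0],[[-0.051,0.0079,0],0],[[-0.056,0.0086,0],0],[[-0.061,0.0094,0],0],[[-0.066,0.0102,0],0],[[-0.066,0.0102,0],0],[[-0.066,0.0102,0],0]], "squeeze": 12}}

```text
time: 12.75
position: [0.4573, -0.3223, 0.0839]
tool_rot: [2.058, -2.372, -0.005]
ft_force: [0.4, -0.5, -0.9]
grip_width: 0.275
```

```bash
python3 - <<'E'
from bench import get_state, eyes
from h import *
s=get_state(); print(s["time"],s["position"],s["ft_force"],s["grip_width"])
o=[]
for n,(x,y) in {"side":(290,270),"scene":(190,80),"wrist":(200,100)}.items():
    d=eyes.get_image(n); np.savez(f"pics/g_{n}.npz",**d); o.append(cv2.resize(d["pixels"][y:y+130,x:x+130],None,fx=2,fy=2,interpolation=2) if n!="wrist" else cv2.resize(d["pixels"],(416,260)))
cv2.imwrite("pics/g.png",np.hstack(o)[:,:800])
d=load("f_side"); g=d["pixels"].max(2)
x0,y0,x1,y1=292,208,360,262; cs=cv2.findContours((g[y0:y1,x0:x1]<65).astype(np.uint8),0,1)[0]
c=max(cs,key=cv2.contourArea).reshape(-1,2)+[x0,y0]; e=cv2.fitEllipse(c); print(e); P=cast(d,c[c[:,1]>e[0][1]+2],.022)
print("dish",least_squares(lambda q:np.hypot(P[:,0]-q[0],P[:,1]-q[1])-.056,[.53,-.05]).x)
E
```

```text
12.75 [ 0.45728286 -0.32233073  0.08387511] [ 0.38172508 -0.53749977 -0.88874206] 0.2748247122656537
((325.62493896484375, 238.5859375), (31.226255416870117, 44.85100555419922), 91.6658706665039)
dish [ 0.53719046 -0.0439712 ]
```

View pics/g.png

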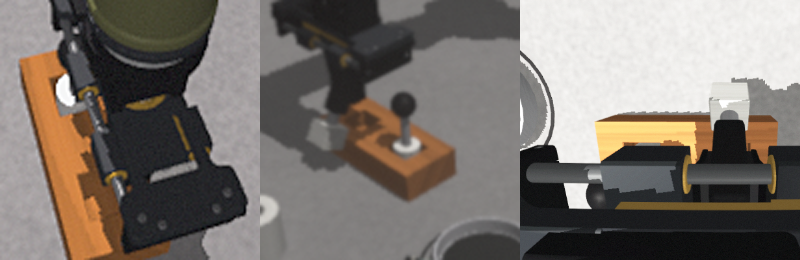

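The foot has pivoted outward over the holder edge. Dish at (0.537,-0.044), about 2 mm from the ring centre. I push slightly more, then lift and stage near the lens with a firm grip.

>>> {"op": "carry_out", "data": {"motion": [[[-0.003,0.0005,0],0],[[-0.006,0.001,0],0],[[-0.006,0.001,0],0]]}}

```text
time: 13.2
position: [0.4535, -0.3215, 0.0849]
tool_rot: [-2.059, 2.371, -0.002]
ft_force: [3.5, 0.6, -2.2]
grip_width: 0.275
```

>>> {"op": "carry_out", "data": {"motion": [[[0,0,0],0],[[0,0,0],0],[[0,0,0.01],0],[[0,0,0.03],0],[[0,0,0.06],0],[[0,0,0.1],0],[[0,0,0.14],0],[[0,0.015,0.166],0.02],[[0.005,0.04,0.166],0.08],[[0.01,0.075,0.166],0.16],[[0.015,0.11,0.166],0.24],[[0.02,0.145,0.166],0.32],[[0.02,0.18,0.166],0.355],[[0.02,0.215,0.166],0.355],[[0.02,0.245,0.166],0.355],[[0.02,0.262,0.166],0.355],[[0.02,0.262,0.166],0.355],[[0.02,0.262,0.166],0.355]], "squeeze": 45}}

```text
time: 15.0
position: [0.4715, -0.06, 0.2495]
tool_rot: [2.445, -1.968, -0.003]
ft_force: [-0.1, -0.2, -1.8]
grip_width: 0.272
```

```bash
python3 - <<'E'
from bench import get_state, eyes
from h import *
s=get_state(); print(s["time"],s["position"],s["tool_rot"],s["ft_force"],s["grip_width"])
R=cv2.Rodrigues(s["tool_rot"])[0]; print("jaw yaw",np.arctan2(R[1,0],R[0,0]))
o=[]
for n in("side","scene","wrist"):
    d=eyes.get_image(n); np.savez(f"pics/i_{n}.npz",**d)
    p=proj(d,[s["position"]])[0].astype(int); print(n,p)
    if n=="wrist": o.append(cv2.resize(d["pixels"],(416,260)))
    else:
        x,y=max(p[0]-50,0),max(p[1]-50,0); print(x,y); o.append(cv2.resize(d["pixels"][y:y+100,x:x+100],(260,260),interpolation=2))
cv2.imwrite("pics/i.png",np.hstack(o)[:,:800])
E
```

```text
15.0 [ 0.47148857 -0.06002144  0.24945534] [ 2.44509419 -1.96832861 -0.0029109 ] [-0.10847518 -0.22369665 -1.82485804] 0.2715984883855789
jaw yaw -1.3555780054919047
side [296 163]
246 113
scene [313 101]
263 51
wrist [317 249]
```

View pics/i.png

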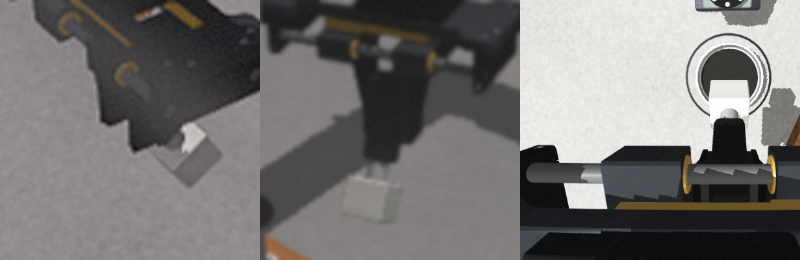

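```bash
python3 - <<'E'
from h import *
d=load("i_side"); G=np.array([.4715,-.060,.2685]); yaw=-1.3556+np.pi/2
u=np.array([np.cos(yaw),np.sin(yaw),0]); n=np.array([np.sin(yaw),-np.cos(yaw),0]) # n toward -y
uv=np.array([[150,152],[190,187],[222,153]])/2.6+[246,113]
p=cv2.undistortPoints(uv.reshape(-1,1,2),d["mtx"],d["dist_coeffs"]).reshape(-1,2)
E=d["extrinsics"]; r=np.c_[p,np.ones(3)]@E[:3,:3].T; c=E[:3,3]; P0=G+.017*n
X=c+r*(((P0-c)@n)/(r@n))[:,None]; Y=np.c_[(X-G)@u,X[:,2]-G[2]]; print(Y.round(4))
a=Y[1]-Y[0]; b=Y[2]-Y[1]; print("side len",np.hypot(*a),"axis tilt",np.degrees(np.arctan2(a[0],-a[1])),"face len",np.hypot(*b),"tilt",np.degrees(np.arctan2(b[1],b[0])))
m=(Y[1]+Y[2])/2; print("face centre rel G",m,"tilt",np.degrees(np.arctan2(m[0],-m[1])),np.hypot(*m))
im=cv2.resize(d["pixels"][145:195,290:345],None,fx=10,fy=10,interpolation=2); cv2.imwrite("pics/j.png",im)
E
```

```text
[[ 0.0038 -0.0272]
 [ 0.0359 -0.0747]
 [ 0.0633 -0.0573]]
side len 0.05730413091427061 axis tilt 34.06150915317821 face len 0.032462223584681336 tilt 32.36368155542723
face centre rel G [ 0.04960183 -0.06599339] tilt 36.92918994727164 0.08255585608638055
```

View pics/j.png

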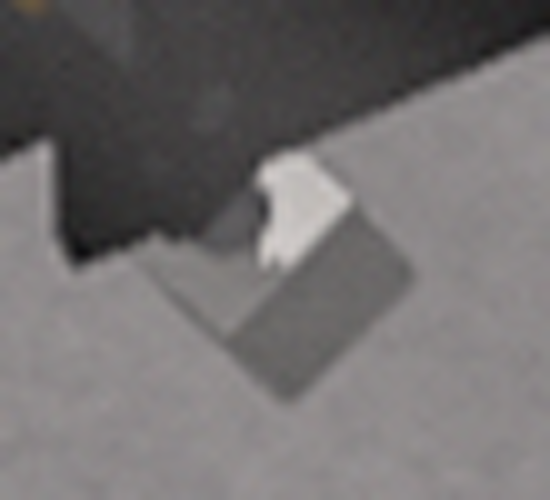

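```bash
python3 - <<'E'
from h import *
d=load("i_side"); G=np.array([.4715,-.060,.2685]); yaw=-1.3556+np.pi/2
u=np.array([np.cos(yaw),np.sin(yaw),0]); n=np.array([np.sin(yaw),-np.cos(yaw),0])
uv=np.array([[230,340],[350,200],[285,402],[415,275]])/10+[290,145]-.45
p=cv2.undistortPoints(uv.reshape(-1,1,2),d["mtx"],d["dist_coeffs"]).reshape(-1,2)
E=d["extrinsics"]; r=np.c_[p,np.ones(4)]@E[:3,:3].T; c=E[:3,3]; P0=G+.017*n
X=c+r*(((P0-c)@n)/(r@n))[:,None]; Y=np.c_[(X-G)@u,X[:,2]-G[2]]; print(Y.round(4))
for i,j in((0,2),(1,3)): a=Y[j]-Y[i]; print("side",np.hypot(*a).round(4),np.degrees(np.arctan2(a[0],-a[1])).round(1))
for i,j in((0,1),(2,3)): a=Y[j]-Y[i]; print("edge",np.hypot(*a).round(4),np.degrees(np.arctan2(a[1],a[0])).round(1))
m=Y[2:].mean(0); print("face centre rel G",m,np.degrees(np.arctan2(m[0],-m[1])),np.hypot(*m))
E
```

```text
[[ 0.0218 -0.0522]
 [ 0.0476 -0.033 ]
 [ 0.0336 -0.0731]
 [ 0.0626 -0.0574]]
side 0.024 29.6
side 0.0287 31.4
edge 0.0322 36.7
edge 0.0329 28.4
face centre rel G [ 0.04808133 -0.06523646] 36.39138659362322 0.0810407883629519
```

The estimates put the tilt at about 35–37° (the window is 27–52°), with the face centre 81 mm from the grip. I move it onto the line of sight.

>>> {"op": "carry_out", "data": {"motion": [[[0.015,0.0035,0],0],[[0.035,0.008,0],0],[[0.05,0.012,0],0],[[0.062,0.0145,-0.005],0],[[0.069,0.016,-0.013],0],[[0.071,0.0167,-0.021],0],[[0.071,0.0167,-0.026],0],[[0.071,0.0167,-0.027],0],[[0.071,0.0167,-0.027],0],[[0.071,0.0167,-0.027],0],[[0.071,0.0167,-0.027],0]]}}

```text
time: 16.25
position: [0.5439, -0.0433, 0.2241]
tool_rot: [-2.446, 1.972, -0.002]
ft_force: [0.6, -0.5, -1.7]
grip_width: 0.277
```

```bash
python3 - <<'E'
from bench import get_state, eyes
from h import *
s=get_state(); print(s["time"],s["position"],s["tool_rot"],s["ft_force"],s["grip_width"])
o=[]
for n,(x,y) in {"side":(270,90),"scene":(220,90)}.items():
    d=eyes.get_image(n); np.savez(f"pics/k_{n}.npz",**d)
    im=cv2.resize(d["pixels"][y:y+160,x:x+160],(400,400),interpolation=2); o.append(im)
    th=.209; e=np.array([np.cos(th),np.sin(th),0]); L=np.array([.535,-.045,0])+.12*e+[0,0,.1]; z=-.643*e+[0,0,.766]
    for k,col in((0,(0,0,255)),(.1,(0,255,0))):
        q=(proj(d,[L+k*z])[0]-[x,y])*2.5; cv2.circle(im,(int(q[0]),int(q[1])),3,col,-1)
cv2.imwrite("pics/k.png",np.hstack(o))
E
```

```text
16.25 [ 0.54394914 -0.04330799  0.22410453] [-2.44552228e+00  1.97185728e+00 -1.50557639e-03] [ 0.60622286 -0.45684688 -1.67117925] 0.2766166607592723
```

View pics/k.png

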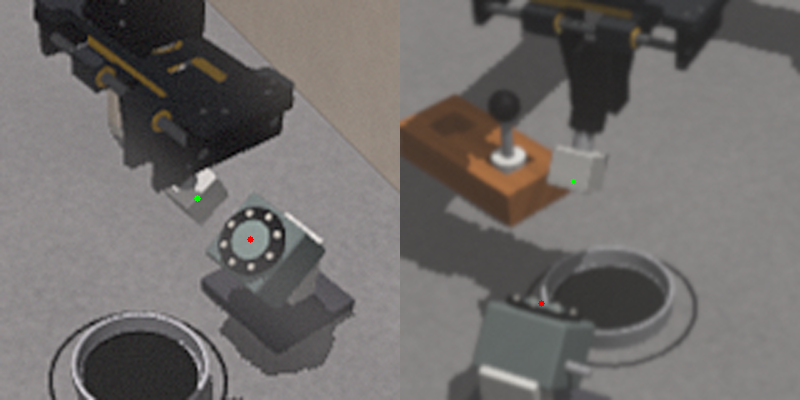

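Both views show the foot on the predicted face point (green: side (197,198), scene (573,182)), clear of the camera, with the dish in the ring. All four foot corners, measured about the grip point, give a tilt of 36–41°. Handing in.

```bash
python3 - <<'E'
from bench import get_state, ticket
import numpy as np
s=get_state(); print(s["time"],np.abs(s["qd"]).max(),s["grip_width"])
ticket.close_job()
E
```

```text
16.35 0.0037707022469106784 0.2694570312443583
the job is handed in; nothing more can be done
```

I slid the dish into the ring and handed the job in with the square stamp held still in front of the lens, at 16.35 s on the robot's clock. No verdict is reported, so the figures below are my own checks.

- **Dish:** I slid it with the open fingers inside its rim, never lifting it. It measured (0.537, -0.044) against a ring centre of (0.535, -0.045), so about 2 mm off. That was measured just after the stamp was drawn, and in the last picture it still looked centred.
- **Tilting the stamp:** The tool can only point down. I drew the stamp, lifted it clear, then pushed its foot against the holder's long side so it pivoted in the grip, and tightened the grip to 45 N.
- **Final pose:** The face is about 100 mm from the lens and within a few mm of the line of sight. In both outside views the foot lay on the predicted face point, clear of the camera. The joints were nearly at rest, and the finger opening was still the 24 mm of the handle.
- **Checks that disagreed:** The tilt should be 40° ± 12.6°. The foot corners measured about the grip point gave 36–41°. The short foot edges alone gave 28–37°, averaging 31.5°, but they are only about 15 pixels long, so I trusted the corners. Only the lowest edge readings come close to the 27.4° limit.
- **Not measured again:** In the pictures the round stamp still stood in its pocket. I did not remeasure it, the foil roll or the bottle at the end.

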